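# Gland nut: finger-tight plus one flat

### The arm

A 6-joint arm with a two-finger parallel gripper is mounted at the origin on the work surface. World frame = base frame: x ahead of the robot, y to its left, z up, the work surface at z = 0. Lengths are in mm, angles in degrees, forces in N, time in s.
With the tool pointing down it reaches from about 300 to 850 mm from the base axis. Payload 4.2 kg.
Tool frame: the origin (TCP) lies between the finger pads; the fingertips stand 11 mm ahead of it and the grasp point (between the pads) lies 8 mm behind it (env.tips_ahead is the distance from the TCP to the fingertips, in mm); z points along the fingers, y is the line along which they close (so a half turn about z gives the same grasp; the last joint's range is limited). The gripper opens to 91 mm and grips with 3 to 60 N. Pads are 32 mm wide; open, the fingers measure 118 mm over their backs; the gripper's body (76 mm by 178 mm) begins 60 mm behind the grasp point.
Start: joints at [62.567, 18.312, 89.639, -0, 72.044, -1.146], TCP at [254.656, 515.551, 224.976] pointing down, gripper open.
Joint ranges: [-177.97, 177.97], [-48.28, 115.42], [12.27, 149.76], [-77.06, 257.06], [2.81, 150.46], [-146.56, 146.56]. Speed limits (degrees/s): [147.25, 147.25, 180, 180, 180, 180].

### API

Orientations are given as [roll, pitch, yaw] about the fixed x, y, z axes, in that order (R = Rz(yaw) Ry(pitch) Rx(roll)).
In Python, from workcell import env, cams gives the robot as it stands.
- The arm moves only by the tool step_arm, never from a script. Its arguments are lists of equal length, an entry for each row: "linear": the shift along the tool's x, y, z in units of 30 cm (1.0 is 30 cm), a list of three; "turn": the turn about the tool's z in units of 360 degrees (1.0 is 360 degrees). In form: {"linear": [[tx, ty, tz], ...], "turn": [turn, ...]}. A call has 1 to 20 rows; each row is the pose to reach, as a shift and turn from the pose commanded when the call began, along the tool's axes at that moment, turning the shorter way round; what a row does not reach only later rows make up. A row lasts 1/8 s, in which the tool goes at most 62.5 mm and 10.7 degrees, less where a joint would pass 70% of its speed; a pose out of reach is approached as far as the arm can. A call with a number of a shift or a turn outside -1 to 1 is refused whole. A call with a gripper value outside its range is refused whole. "fingers" is the closure, from -1 (fully open) to 1 (shut), so that 0 is half open, set as the call begins (left out, the last holds). The fingers move at their own pace and stop on an object; "force" is the grip in N (left out, the last holds). Time passes only in rows, so rows that repeat a pose let the fingers close. It gives the time, the measured TCP pose, the force, the opening and the grip force at its end, in the units of the state.
- env.state(): the state, without advancing time (a new reading comes with each control period).
- cams.grab_frame(name): name is "scene" or "top"; returns a dict with "color" (420x560x3 uint8, blue, green, red), "fx", "fy", "cx", "cy" (pixels), "extrinsics" (4x4, takes a point from camera to world coordinates). Camera axes: x right, y down, z forward; pixel columns grow to the right and rows downward; lengths in mm; the calibration is good to about 2 mm. A picture is of the moment at which its call begins. There is no depth.
- env.job_done(): hands the job in; it is judged then, once.
The state is a dict: "time_s": time; "qpos": joint angles; "qvel": joint speeds; "effort": joint torques, N m; "ee_pos": TCP position; "ee_rot": TCP orientation; "force": force on the tool from outside, world axes, zero at the start; "torque": the same for the moment, N m; "gripper_width": finger opening in mm; "gripper_force": force on a finger pad.
Only numpy, scipy, OpenCV 4.12 (cv2) and the standard library are available. Lean on these libraries where they do the work, as an engineer would, in place of code of your own. Each camera call takes 0.05 s, during which the arm holds its last target. There are 200 camera calls.

### The job

Run the loose hex nut on the gland clockwise with the fingers until it is just finger-tight: stop as soon as it bites, before it drags its tab ring round. Then put the open-ended wrench on the nut and tighten it one flat more, a sixth of a turn of nut and ring together and no further. Take the wrench off, lay it gently flat on the bench clear of the housing, and leave the small parts around it where they are.

Things in the scene. Friction and masses are not known exactly. Their poses are not given: they have to be found in the camera images.
- nut_mid (a point): Centre of a brass hexagon nut, 36 mm across flats, 26 mm tall (60 to 86 mm above the bench) with a 3 mm cone on top; it turns about an upright axis at fixed height. z up; y is square to one pair of flats, the others lie at 60 and 120 degrees to it. Clockwise from above tightens.
- nut: The same nut; origin on its axis at its underside, axes as point nut_mid. Loose, it turns with 0.04 N m; after 0.8 to 2.2 rad (hidden, differs each time) it bites on the ring below, then needs 0.28 N m and drags the ring along. It stays where it is left; turned back, it leaves the ring behind.
- ring_tab (a point): Point on the tab of the steel ring under the nut, 38 mm from the axis. The tab is 7 mm wide, 4 mm thick, and reaches 44 mm from the axis; x points outward, z up. The ring stands still until the nut bites, so the turn of the tab from its start is the tightening beyond finger-tight.
- ring: The ring: 60 mm across, 5 mm thick (55 to 60 mm above the bench), origin on the axis at its underside, axes as ring_tab. Stiff to turn (0.28 N m), stays where it is left. Only the nut may turn it, never the fingers.
- housing: Small fixed aluminium housing, 84 x 84 x 45 mm high, on the bench, origin under its centre, z up. On its lid, on the centre axis, a brass gland body 56 mm across (45 to 55 mm high), then ring and nut; a steel rod 8 mm across stands up through the nut to 112 mm.
- wrench_grip (a point): Grip point of a loose steel open-ended wrench lying flat: handle 16 mm wide, 11 mm thick, 244 mm long overall, 0.11 to 0.23 kg. The point is 5.5 mm above the underside, about 17 mm behind the centre of mass. x points along the handle to the jaw, z up; the handle ends 120 mm behind the point.
- wrench_jaw (a point): Centre of the wrench's jaw, 105 mm in +x from wrench_grip, 5 mm above the underside. Jaw flats parallel to x, 37.6 mm apart; prongs 12 mm wide, 10 thick, ending 19 mm ahead; throat 23 mm behind. Open above, below and in front: it goes over the nut from above or the side, handle along a pair of flats. Play: 5 to 8 degrees each way before it drives the nut.
- can: Steel crystal oscillator can, 23 x 23 x 8 mm, loose on the bench. Origin under its centre. Leave it alone.
- cap: Orange probe tip cap, 16 mm across, 28 mm tall, standing loose. Origin under its centre. Leave it alone.
- tray: Green plastic jumper tray, 90 x 130 x 24 mm, loose. Origin under its centre. Leave it alone.
- spacer: Brass hex spacer, 10 mm across flats, 25 mm tall, standing loose. Origin under its centre. Leave it alone.
- wrench: The whole wrench. Origin on its underside, 20 mm in +x from the grip point; axes as there. Before lifting it off the nut, ease it back to the middle of its play, or it binds.
Not all that is in view belongs to the job. Of the things like the housing, leave any that is purple; of the rest the smaller one is meant.

How it is judged:
By the outcome, as a careful person would: the job done as asked, in the order asked, and still so for the second after the job is handed in, with the robot touching nothing.
It also fails if it takes over 72 s, if anything falls off the work surface, if the arm or the gripper's body presses on something with over 40 N, if the wrist force passes 120 N, or if a joint passes its speed limit or range.

## Working session

There is one attempt and no reset: what is moved stays moved. The work goes in short steps, Python scripts to look and compute and a tool call to move; the robot and the scene stay as the last step left them, time stands still between calls to the robot, and variables do not carry over. Pictures are saved under pics/ and viewed, at most 10 in all, crops included, and the job is handed in when it is done.

Besides the shell and the picture viewer there is one more tool, called as name(argument=value, ...) on one line, values as JSON. step_arm: Moves the arm, as the interface text tells. Its arguments: {"type":"object","properties":{"linear":{"type":"array"},"turn":{"type":"array"},"fingers":{"type":"number"},"force":{"type":"number"}},"required":["linear","turn"]}

```bash
ls; mkdir -p pics; python3 - <<'E'
from workcell import env,cams
import cv2,numpy as np
for n in("scene","top"):
    f=cams.grab_frame(n); cv2.imwrite(f"pics/{n}0.png",f["color"]); print(n,f["fx"],f["fy"],f["cx"],f["cy"],np.round(f["extrinsics"],4).tolist())
print(env.state())
E
```

```text
pics
scene 497.3891677895793 497.3891677895793 274.75839077483687 211.82681225205152 [[-0.6706, 0.6049, -0.4294, 1048.0437], [0.7417, 0.5365, -0.4024, 468.8977], [-0.0131, -0.5884, -0.8085, 875.725], [0.0, 0.0, 0.0, 1.0]]
top 434.77974940794263 434.77974940794263 274.3777816884946 210.08348959723872 [[0.0039, -0.9934, 0.1149, 535.3732], [-1.0, -0.0047, -0.0067, 54.8054], [0.0072, -0.1148, -0.9934, 835.3877], [0.0, 0.0, 0.0, 1.0]]
{'time_s': 0.1, 'qpos': array([ 6.25678424e+01,  1.83478191e+01,  8.96981781e+01,  5.08384630e-04,
        7.20434333e+01, -1.14554745e+00]), 'qvel': array([ 0.01799111, -0.10016907, -0.18013897, -0.05684332, -0.04900474,
        0.02303321]), 'effort': array([ 9.29281741e-04, -4.13330805e+01, -2.32509077e+01,  7.27271684e-02,
        4.23216016e-02, -8.17585146e-05]), 'ee_pos': array([254.44479593, 515.16825932, 224.21431695]), 'ee_rot': array([-1.79910597e+02, -2.27119570e-03,  1.53713231e+02]), 'force': array([-0.86508097,  0.01455662, -0.4228124 ]), 'torque': array([ 0.00054517, -0.01007884,  0.01473539]), 'gripper_force': 0.0, 'gripper_width': 91.20108992124888}
```

View pics/scene0.png

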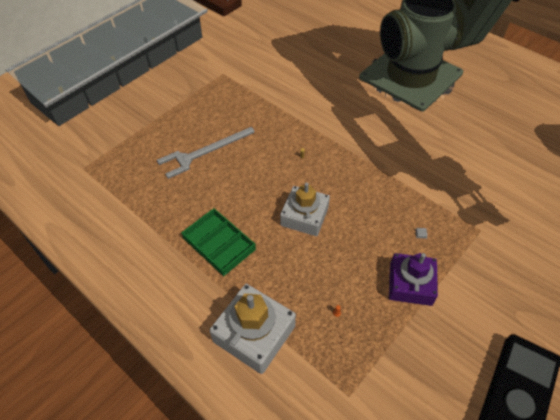

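View pics/top0.png

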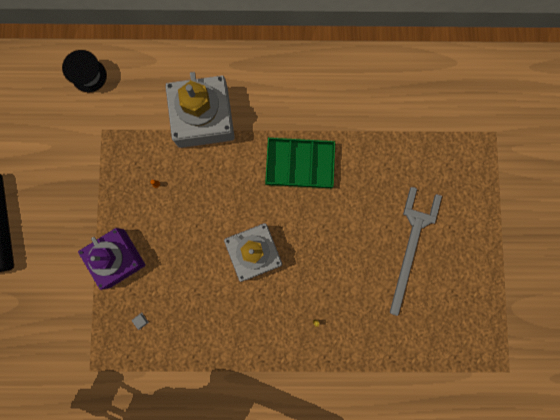

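Candidates for the housing are small white/grey at top (252,252), large white/grey at top (199,110), and purple at top (110,258). By the description it is the small grey one, at (252,252) in top and (305,207) in scene. The wrench at top (415,250) is the only one. I'll check the choice with a crop.

```bash
cat > h.py <<'E'
import cv2,numpy as np
from workcell import env,cams
def ray(f,u,v):
    E=np.array(f["extrinsics"]); d=E[:3,:3]@np.array([(u-f["cx"])/f["fx"],(v-f["cy"])/f["fy"],1]); return E[:3,3],d/np.linalg.norm(d)
def onz(f,u,v,z):
    o,d=ray(f,u,v); return (o+d*(z-o[2])/d[2])[:2]
def proj(f,p):
    E=np.array(f["extrinsics"]); c=E[:3,:3].T@(np.array(p)-E[:3,3]); return c[0]/c[2]*f["fx"]+f["cx"],c[1]/c[2]*f["fy"]+f["cy"]
def rectify(f,c,z,half,s):
    "view of horizontal plane z, x up, y left, s px/mm"
    n=int(2*half*s); w=[(c[0]+half,c[1]+half),(c[0]+half,c[1]-half),(c[0]-half,c[1]-half),(c[0]-half,c[1]+half)]
    H=cv2.getPerspectiveTransform(np.float32([proj(f,(*p,z)) for p in w]),np.float32([[0,0],[n,0],[n,n],[0,n]]))
    return cv2.warpPerspective(f["color"],H,(n,n),flags=cv2.INTER_CUBIC)
E
python3 - <<'E'
from h import *
t=cams.grab_frame("top"); s=cams.grab_frame("scene")
a=cv2.resize(t["color"][217:287,217:287],(400,400),interpolation=cv2.INTER_CUBIC)
b=cv2.resize(s["color"][172:242,270:340],(400,400),interpolation=cv2.INTER_CUBIC)
cv2.imwrite("pics/crop1.png",np.hstack([a,b]))
# wrench mask
c=t["color"][180:325,380:460].astype(int); sat=c.max(2)-c.min(2)
m=((sat<45)&(c.max(2)>75)).astype(np.uint8)
n,l,st,ce=cv2.connectedComponentsWithStats(m); print(st[:6],ce[:6])
E
```

```text
[[    0     0    80   145 10045]
 [   10     7    52   129  1555]] [[40.66898955 73.41513191]
 [31.94855305 62.8585209 ]]
```

View pics/crop1.png

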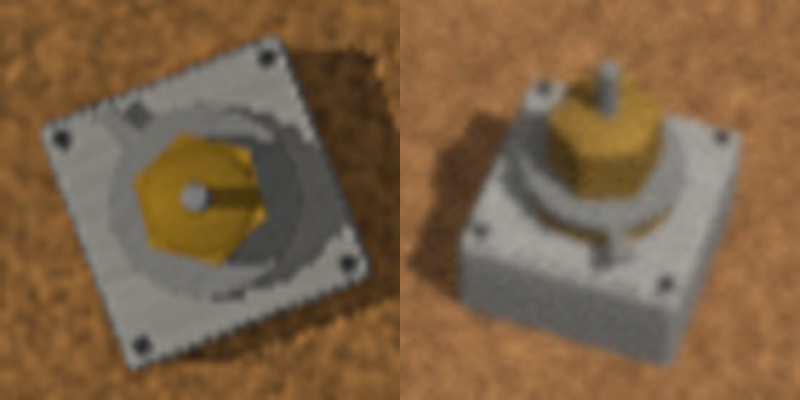

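The crop shows the small grey housing. The rod tip is at crop (197,197), the hex nut around it, and the ring tab points upper-left at crop (125,118) in the top view and (608,250) in the scene view.

```bash
cat > meas.py <<'E'
from h import *
def tri(t,p,s,q):
    A=[];b=[]
    for f,u in((t,p),(s,q)):
        o,d=ray(f,*u); P=np.eye(3)-np.outer(d,d); A.append(P); b.append(P@o)
    return np.linalg.lstsq(np.vstack(A),np.hstack(b),rcond=None)[0]
def hexmask(t,c):
    "yellow nut pixels -> contour on z=86, angle mod 60 of flats' normals"
    im=cv2.resize(t["color"],None,fx=4,fy=4,interpolation=cv2.INTER_CUBIC)
    hsv=cv2.cvtColor(im,cv2.COLOR_BGR2HSV)
    u,v=proj(t,(*c,86)); m=cv2.inRange(hsv,(15,150,60),(35,255,255))
    box=np.zeros_like(m); cv2.circle(box,(int(4*u),int(4*v)),75,255,-1); m&=box
    m=cv2.morphologyEx(m,cv2.MORPH_CLOSE,np.ones((25,25)))
    k,_=cv2.findContours(m,cv2.RETR_EXTERNAL,cv2.CHAIN_APPROX_NONE); k=max(k,key=cv2.contourArea)[:,0]
    return np.array([onz(t,(x+.5)/4-.5,(y+.5)/4-.5,86) for x,y in k]),m
def hexang(P,c):
    th=np.radians(np.arange(0,180,.5)); n=np.c_[np.cos(th),np.sin(th)]
    w=np.ptp(P@n.T,axis=0)
    S=w.reshape(3,120).sum(0); i=S.argmin(); return i*.5,w.reshape(3,120)[:,i]
E
python3 - <<'E'
from meas import *
t=cams.grab_frame("top"); s=cams.grab_frame("scene")
print("rod top",tri(t,(251.5,251.5),s,(306.4,183.4)))
print("rod@112",onz(t,251.5,251.5,112),onz(s,306.4,183.4,112))
c=onz(t,251.5,251.5,112)
P,m=hexmask(t,c); print("hex",cv2.contourArea(P.astype(np.float32)),P.mean(0),P.min(0),P.max(0),hexang(P,c))
h=cv2.convexHull(P.astype(np.float32)); a=cv2.approxPolyDP(h,2.5,True)[:,0]; d=a-c; print(np.c_[a,np.hypot(*d.T),np.degrees(np.arctan2(d[:,1],d[:,0]))].round(1))
# housing corners (lid z=45), from crop
for p in((45,130),(275,37),(370,265),(135,370)): print("lid",onz(t,217+p[0]*.175,217+p[1]*.175,45))
print("tab top",onz(t,217+.175*120,217+.175*122,60),"scene",onz(s,270+.175*212,172+.175*240,60))
# wrench
im=t["color"][180:325,380:460].astype(int); sat=np.ptp(im,axis=2); m=((sat<45)&(im.max(2)>75)).astype(np.uint8)
ys,xs=np.nonzero(m); W=np.array([onz(t,x+380,y+180,10) for x,y in zip(xs,ys)])
k=ys>50; g=W[k]; e=np.linalg.svd(g-g.mean(0),full_matrices=False)[2][0]; e*=np.sign(e[0])
pr=(W-g.mean(0))@e; print("wr dir",np.degrees(np.arctan2(e[1],e[0])),"mean",g.mean(0),"range",pr.min(),pr.max(), "end",g.mean(0)+e*pr.min())
n=np.array([-e[1],e[0]]); 
for lo in np.arange(-90,180,15):
    q=((W-g.mean(0))@n)[(pr>lo)&(pr<lo+15)]; 
    if len(q): print(lo,q.min().round(1),q.max().round(1))
E
```

```text
rod top [549.34865585  88.12488561 111.4669544 ]
rod@112 [549.78769448  87.54202165] [549.23617959  88.93998091]
hex 1040.628865715349 [550.60226194  88.36081226] [531.80013239  69.17316473] [569.34906506 107.86295187] (np.float64(45.5), array([35.51868312, 35.52376208, 35.03822589]))
[[ 569.3   94.7   20.8   20.1]
 [ 555.6  107.9   21.1   74.1]
 [ 539.4  103.8   19.3  122.6]
 [ 531.8   82.8   18.6 -165.1]
 [ 545.5   69.2   18.9 -103.2]
 [ 561.7   73.2   18.7  -50.4]
 [ 566.    76.6   19.5  -34. ]]
lid [572.15182321 139.07234708]
lid [602.09939284  66.24712562]
lid [530.00621462  35.78892066]
lid [496.98493533 109.54801816]
tab top [574.04312054 114.16031485] scene [575.48097416 115.38376719]
wr dir -16.642281744521195 mean [ 513.79350459 -195.74527684] range -80.95941780322656 163.66830759217493 end [ 436.22535631 -172.55886478]
-90 -8.3 7.0
-75 -8.5 8.4
-60 -8.4 8.8
-45 -8.2 8.6
-30 -8.5 8.3
-15 -9.1 8.6
0 -9.4 8.7
15 -8.3 8.6
30 -8.1 8.8
45 -8.3 8.6
60 -8.2 8.7
75 -9.3 8.6
90 -21.5 22.3
105 -32.0 31.7
120 -32.7 31.9
135 -32.1 31.8
150 -30.6 31.5
```

```bash
cat > plan.py <<'E'
import numpy as np
def rows(cur,wps):
    "cur,wps: (x,y,z,yaw) tool down -> rows"
    a=np.radians(cur[3]); X=np.array([np.cos(a),np.sin(a),0]);Y=np.array([np.sin(a),-np.cos(a),0]);Z=np.array([0,0,-1.])
    L=[];T=[]
    for w in wps:
        d=np.array(w[:3],float)-cur[:3]; L.append([round(float(d@k)/300,4) for k in(X,Y,Z)])
        T.append(round(-((w[3]-cur[3]+180)%360-180)/360,4))
    print(str(L).replace(' ',''),str(T).replace(' ',''))
E
python3 -c "
from plan import *
rows((254.656,515.551,224.976,153.71),[(550.2,88.2,225,195.5),(550.2,88.2,135,195.5),(550.2,88.2,80,195.5)])"
```

```text
[[-1.5142,-0.8408,-0.0001],[-1.5142,-0.8408,0.2999],[-1.5142,-0.8408,0.4833]] [-0.1161,-0.1161,-0.1161]
```

step_arm(linear=[[-0.8,-0.4,0],[-0.8,-0.4,0],[-0.8,-0.4,0],[-0.8,-0.4,0],[-0.8,-0.4,0],[-0.8,-0.4,0],[-0.8,-0.4,0]], turn=[0,0,0,0,0,0,0], fingers=-1, force=5)

```text
time_s: 1.18
ee_pos: [416.0, 302.9, 224.9]
ee_rot: [180.0, -0.0, 153.8]
force: [0.3, 0.4, 0.1]
gripper_width: 91.0
gripper_force: 0.0
```

step_arm(linear=[[-0.7142,-0.4408,0],[-0.7142,-0.4408,0],[-0.7142,-0.4408,0],[-0.7142,-0.4408,0],[-0.7142,-0.4408,0],[-0.7142,-0.4408,0],[-0.7142,-0.4408,0.1],[-0.7142,-0.4408,0.2],[-0.7142,-0.4408,0.3],[-0.7142,-0.4408,0.3]], turn=[-0.1161,-0.1161,-0.1161,-0.1161,-0.1161,-0.1161,-0.1161,-0.1161,-0.1161,-0.1161])

```text
time_s: 2.42
ee_pos: [547.8, 90.2, 133.0]
ee_rot: [179.9, -0.3, -164.4]
force: [-0.7, -0.2, 0.3]
gripper_width: 91.3
gripper_force: 0.0
```

step_arm(linear=[[0,0,0],[0,0,0]], turn=[0,0])

```text
time_s: 2.68
ee_pos: [551.0, 89.0, 136.5]
ee_rot: [-180.0, 0.2, -164.5]
force: [0.4, 0.0, -0.2]
gripper_width: 91.2
gripper_force: 0.0
```

step_arm(linear=[[0,0,0.07],[0,0,0.14],[0,0,0.19],[0,0,0.19],[0,0,0.19]], turn=[0,0,0,0,0])

```text
time_s: 3.3
ee_pos: [550.9, 88.3, 78.8]
ee_rot: [-180.0, 0.1, -164.5]
force: [-0.0, 0.3, -0.5]
gripper_width: 91.2
gripper_force: 0.0
```

step_arm(linear=[[0,0,0],[0,0,0],[0,0,0],[0,0,0],[0,0,0],[0,0,0],[0,0,0],[0,0,0]], turn=[0,0,0,0,0,0,0,0], fingers=1, force=5)

```text
time_s: 4.3
ee_pos: [550.3, 88.1, 78.0]
ee_rot: [-180.0, 0.0, -164.5]
force: [0.1, -1.1, -0.8]
gripper_width: 36.0
gripper_force: 5.0
```

```bash
python3 - <<'E'
from h import *
for i in range(5):
    cams.grab_frame("top"); s=env.state(); print(s["ee_pos"].round(2),s["ee_rot"].round(2),s["force"].round(2),s["torque"].round(3),s["gripper_width"],s["gripper_force"])
E
```

```text
[550.28  88.08  77.96] [-179.99    0.   -164.48] [ 0.41 -1.9   1.07] [-0.125 -0.002 -0.011] 35.99796340260792 4.999473432180821
[550.27  88.07  77.95] [-179.99    0.   -164.49] [-0.32 -1.52 -0.32] [-0.17  -0.005 -0.008] 35.91859531218693 4.999468277965207
[550.28  88.08  77.95] [-179.99    0.   -164.49] [ 0.58 -1.34  0.44] [-0.203 -0.035 -0.018] 36.24202913790956 4.999425174682983
[550.25  88.07  77.93] [-179.99   -0.   -164.48] [-0.28 -1.84  1.3 ] [-0.218 -0.024  0.005] 36.20553748970361 4.999483597421204
[550.31  88.08  77.94] [-179.99    0.   -164.49] [ 0.57 -1.76  0.35] [-0.233  0.071  0.025] 35.728237047806076 4.999484165164176
```

step_arm(linear=[[0,0,0],[0,0,0],[0,0,0],[0,0,0],[0,0,0],[0,0,0],[0,0,0],[0,0,0],[0,0,0]], turn=[0.012,0.025,0.038,0.05,0.063,0.075,0.088,0.1,0.11])

```text
time_s: 5.68
ee_pos: [550.3, 87.8, 78.0]
ee_rot: [-180.0, 0.0, 155.8]
force: [0.0, -1.9, 0.1]
gripper_width: 36.0
gripper_force: 5.0
```

```bash
cat > st.py <<'E'
from meas import *
a=[]
for i in range(3):
    t=cams.grab_frame("top"); s=env.state(); a.append(np.r_[s["ee_pos"],s["ee_rot"],s["force"],s["torque"],s["gripper_width"],s["gripper_force"]])
print(s["time_s"],np.mean(a,0).round(3).tolist())
E
python3 st.py
```

```text
5.825 [550.246, 87.832, 77.946, -179.968, 0.017, 155.878, 0.583, -2.993, 0.585, -0.493, -0.071, -0.039, 35.996, 4.999]
```

step_arm(linear=[[0,0,0],[0,0,0],[0,0,0],[0,0,0]], turn=[0.004,0.009,0.0135,0.018], force=3)

```text
time_s: 6.32
ee_pos: [550.2, 87.8, 77.9]
ee_rot: [-180.0, 0.0, 149.3]
force: [1.0, -5.4, 0.7]
gripper_width: 36.0
gripper_force: 3.0
```

```bash
python3 st.py
```

```text
6.475 [550.215, 87.812, 77.92, -179.966, 0.015, 149.353, 0.741, -5.293, -0.237, -0.946, -0.044, 0.015, 35.938, 3.0]
```

step_arm(linear=[[0,0,0],[0,0,0],[0,0,0],[0,0,0]], turn=[0.004,0.009,0.0135,0.018])

```text
time_s: 6.98
ee_pos: [550.2, 87.8, 77.9]
ee_rot: [-180.0, 0.0, 142.9]
force: [1.1, -5.6, -0.3]
gripper_width: 35.6
gripper_force: 3.0
```

```bash
python3 st.py
```

```text
7.125 [550.171, 87.802, 77.94, -179.963, 0.018, 142.878, 0.921, -5.631, -0.489, -0.95, -0.058, 0.013, 36.021, 3.0]
```

step_arm(linear=[[-0.0012,-0.0016,0],[-0.0012,-0.0016,0],[-0.0012,-0.0016,0],[-0.0012,-0.0016,0]], turn=[0.004,0.009,0.0135,0.018])

```text
time_s: 7.62
ee_pos: [550.1, 87.7, 77.9]
ee_rot: [180.0, -0.0, 136.4]
force: [-0.3, -3.1, 0.4]
gripper_width: 36.2
gripper_force: 3.0
```

```bash
python3 st.py
```

```text
7.775 [550.156, 87.742, 77.941, 179.994, -0.016, 136.394, 0.474, -2.365, 0.223, -0.545, 0.067, -0.015, 35.971, 3.0]
```

step_arm(linear=[[0,0,0],[0,0,0],[0,0,0],[0,0,0]], turn=[0.004,0.009,0.0135,0.018])

```text
time_s: 8.28
ee_pos: [550.1, 87.7, 77.9]
ee_rot: [-180.0, -0.0, 129.9]
force: [-0.4, -1.6, -0.9]
gripper_width: 36.2
gripper_force: 3.0
```

```bash
python3 st.py
```

```text
8.425 [550.133, 87.684, 77.923, -59.999, -0.017, 129.914, -0.346, -1.774, 0.565, -0.408, 0.099, -0.036, 35.668, 3.0]
```

step_arm(linear=[[0,0,0],[0,0,0],[0,0,0],[0,0,0]], turn=[0.004,0.009,0.0135,0.018])

```text
time_s: 8.93
ee_pos: [550.1, 87.7, 77.9]
ee_rot: [-180.0, -0.0, 123.4]
force: [-1.3, -2.2, 1.2]
gripper_width: 35.7
gripper_force: 3.0
```

```bash
python3 st.py
```

```text
9.075 [550.097, 87.64, 77.915, -179.991, -0.015, 123.436, -1.197, -1.985, 0.418, -0.427, 0.231, -0.068, 36.203, 3.0]
```

step_arm(linear=[[0,0,0],[0,0,0],[0,0,0],[0,0,0]], turn=[0.004,0.009,0.0135,0.018])

```text
time_s: 9.57
ee_pos: [550.1, 87.6, 77.9]
ee_rot: [-180.0, -0.0, 116.9]
force: [-1.6, -2.4, 0.6]
gripper_width: 36.1
gripper_force: 3.0
```

```bash
python3 st.py
```

```text
9.725 [550.097, 87.608, 77.935, -179.989, -0.011, 116.957, -1.08, -2.189, 0.84, -0.475, 0.309, -0.014, 36.084, 3.0]
```

step_arm(linear=[[0,0,0],[0,0,0],[0,0,0],[0,0,0]], turn=[0.004,0.009,0.0135,0.018])

```text
time_s: 10.22
ee_pos: [550.1, 87.6, 77.9]
ee_rot: [-180.0, -0.0, 110.4]
force: [-2.1, -2.4, 0.4]
gripper_width: 35.8
gripper_force: 3.0
```

```bash
python3 st.py
```

```text
10.375 [550.058, 87.605, 77.92, -179.982, -0.009, 110.48, -2.705, -2.293, 1.044, -0.496, 0.492, -0.017, 35.99, 3.0]
```

step_arm(linear=[[0,0,0],[0,0,0],[0,0,0],[0,0,0]], turn=[0.004,0.009,0.0135,0.018])

```text
time_s: 10.88
ee_pos: [550.0, 87.6, 77.9]
ee_rot: [-180.0, -0.0, 104.0]
force: [-1.9, -2.0, 1.3]
gripper_width: 35.8
gripper_force: 3.0
```

```bash
python3 st.py
```

```text
11.025 [550.032, 87.6, 77.907, -179.977, -0.007, 104.0, -3.621, -2.587, 1.399, -0.535, 0.646, -0.044, 35.955, 3.0]
```

step_arm(linear=[[-0.0004,-0.0011,0],[-0.0004,-0.0011,0],[-0.0004,-0.0011,0],[-0.0004,-0.0011,0]], turn=[0.004,0.009,0.0135,0.018])

```text
time_s: 11.52
ee_pos: [549.9, 87.5, 77.9]
ee_rot: [180.0, -0.0, 97.5]
force: [-2.8, -1.4, 1.2]
gripper_width: 36.0
gripper_force: 3.0
```

```bash
python3 st.py
```

```text
11.675 [549.977, 87.542, 77.927, 179.992, -0.016, 97.514, -2.601, -2.153, 1.069, -0.353, 0.587, -0.043, 35.922, 2.999]
```

step_arm(linear=[[0,0,0],[0,0,0],[0,0,0],[0,0,0]], turn=[0.004,0.009,0.0135,0.018])

```text
time_s: 12.18
ee_pos: [549.9, 87.5, 77.9]
ee_rot: [180.0, -0.0, 91.0]
force: [-3.0, -1.4, 0.6]
gripper_width: 36.2
gripper_force: 3.0
```

```bash
python3 st.py
```

```text
12.325 [549.945, 87.527, 77.944, 179.997, -0.015, 91.037, -3.168, -0.552, 0.379, -0.22, 0.555, -0.062, 35.955, 2.999]
```

step_arm(linear=[[0,0,0],[0,0,0],[0,0,0],[0,0,0]], turn=[0.004,0.009,0.0135,0.018])

```text
time_s: 12.82
ee_pos: [549.9, 87.3, 77.9]
ee_rot: [-180.0, 0.0, 84.5]
force: [-2.0, -1.3, 0.0]
gripper_width: 37.3
gripper_force: 3.0
```

```bash
python3 st.py; python3 - <<'E'
from h import *
s=cams.grab_frame("scene"); cv2.imwrite("pics/s2.png",cv2.resize(s["color"][150:250,250:360],(660,600),interpolation=cv2.INTER_CUBIC))
E
```

```text
12.975 [549.924, 87.357, 77.937, -60.0, 0.001, 84.566, -2.836, -1.621, 0.319, -0.439, 0.577, 0.08, 37.331, 3.0]
```

View pics/s2.png

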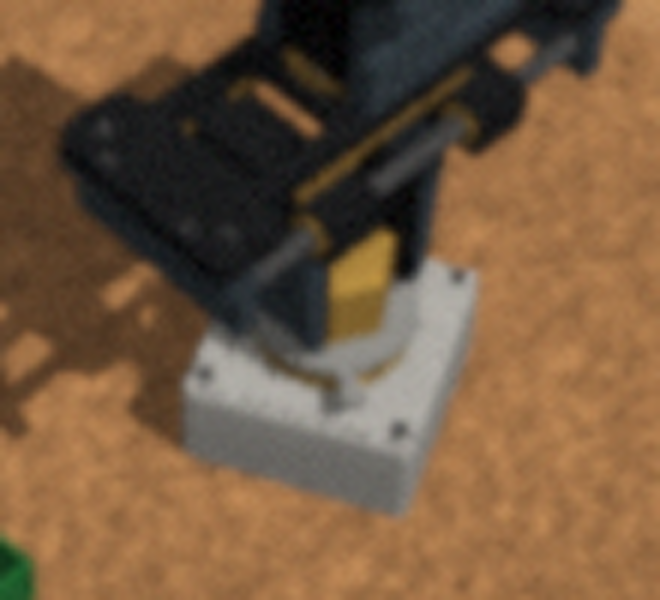

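The fingers slipped at the bite: the opening went to 37.3 mm and the torque stepped up. The tab is still at crop (345,385), which is scene pixel (307,214), as at the start. I'll release, lift and go to the wrench.

```bash
python3 -c "
from plan import *
rows((549.9,87.4,78,84.62),[(549.9,87.4,200,84.62),(551.2,-206.9,200,163.4)])"
```

```text
[[0.0,0.0,-0.4067],[-0.9763,0.0963,-0.4067]] [-0.0,-0.2188]
```

step_arm(linear=[[0,0,0],[0,0,0],[0,0,0],[0,0,0]], turn=[0,0,0,0], fingers=-0.2)

```text
time_s: 13.52
ee_pos: [550.2, 87.6, 78.1]
ee_rot: [180.0, -0.0, 84.6]
force: [0.6, 0.0, 0.3]
gripper_width: 54.8
gripper_force: 0.0
```

step_arm(linear=[[0,0,-0.15],[0,0,-0.3],[0,0,-0.4067],[0,0,-0.4067]], turn=[0,0,0,0])

```text
time_s: 14.02
ee_pos: [551.6, 87.7, 202.8]
ee_rot: [179.6, -0.1, 84.6]
force: [0.1, -0.8, -0.8]
gripper_width: 54.8
gripper_force: 0.0
```

step_arm(linear=[[-0.16,0.016,0],[-0.32,0.032,0],[-0.48,0.048,0],[-0.65,0.065,0],[-0.82,0.08,0],[-0.9763,0.0963,0],[-0.9763,0.0963,0],[-0.9763,0.0963,0],[-0.9763,0.0963,0],[-0.9763,0.0963,0]], turn=[-0.028,-0.056,-0.084,-0.112,-0.14,-0.168,-0.195,-0.2188,-0.2188,-0.2188])

```text
time_s: 15.28
ee_pos: [551.0, -206.6, 199.1]
ee_rot: [180.0, -0.1, 163.3]
force: [-0.4, 0.2, 0.7]
gripper_width: 54.8
gripper_force: 0.0
```

```bash
python3 st.py; python3 - <<'E'
from meas import *
t=cams.grab_frame("top"); c=np.array([549.9,87.6])
P,m=hexmask(t,c); print(P.mean(0),hexang(P,c))
# tab: bearing of the ring tab before/after on z=59, via tri-colour grey brightness on circle r=36..43
old=cv2.imread("pics/top0.png")
for im in(old,t["color"]):
    g=dict(t); g["color"]=im; r=rectify(g,c+np.array([.5,.5]),60,60,4)
    cv2.imwrite(f"pics/r{0 if im is old else 1}.png",r)
cv2.imwrite("pics/rr.png",np.hstack([cv2.imread("pics/r0.png"),cv2.imread("pics/r1.png")])[:, :][0:480])
E
python3 -c "
import cv2;a=cv2.imread('pics/rr.png');cv2.imwrite('pics/rr.png',cv2.resize(a,(800,400)))"
```

```text
15.425 [551.178, -206.615, 199.542, 179.99, -0.036, 163.34, -0.387, -0.024, -0.152, 0.027, -0.018, -0.014, 54.698, 0.0]
[550.42400458  88.61505755] (np.float64(0.0), array([34.24344826, 35.70657102, 35.73635451]))
```

View pics/rr.png

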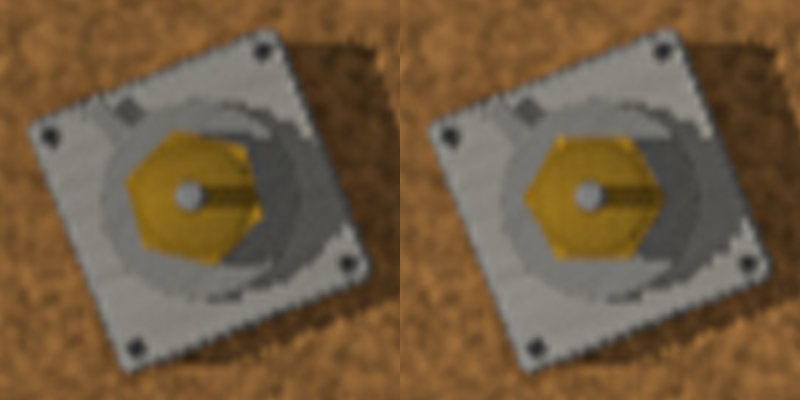

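The tab has not moved: it sits at (118,115) in the left view and (518,115) in the right, which is the same place. The nut's flats now face nearly along x, with normals at about -1°. Next I'll grasp the wrench.

step_arm(linear=[[0,0,0.18],[0,0,0.36],[0,0,0.5],[0,0,0.58],[0,0,0.6233],[0,0,0.6233],[0,0,0.6233]], turn=[0,0,0,0,0,0,0])

```text
time_s: 16.35
ee_pos: [552.0, -207.1, 13.7]
ee_rot: [-180.0, 0.1, 163.4]
force: [0.2, 0.1, -0.3]
gripper_width: 54.7
gripper_force: 0.0
```

step_arm(linear=[[0,0,0],[0,0,0],[0,0,0],[0,0,0],[0,0,0],[0,0,0]], turn=[0,0,0,0,0,0], fingers=1, force=45)

```text
time_s: 17.1
ee_pos: [551.3, -207.0, 13.0]
ee_rot: [-180.0, 0.0, 163.4]
force: [-0.5, 0.3, 0.3]
gripper_width: 15.8
gripper_force: 45.0
```

```bash
python3 st.py
```

```text
17.25 [551.302, -206.99, 13.035, -179.996, 0.007, 163.399, -0.532, -0.826, 1.371, -0.136, 0.061, -0.023, 15.593, 45.0]
```

```bash
python3 -c "
from plan import *
rows((551.2,-206.9,13,163.4),[(551.2,-206.9,150,163.4),(457.9,36.8,150,208.8)])"
```

```text
[[0.0,0.0,-0.4567],[0.5301,0.6896,-0.4567]] [-0.0,-0.1261]
```

step_arm(linear=[[0,0,-0.03],[0,0,-0.1],[0,0,-0.2],[0,0,-0.32],[0,0,-0.42],[0,0,-0.4567],[0,0,-0.4567]], turn=[0,0,0,0,0,0,0])

```text
time_s: 18.12
ee_pos: [551.3, -206.8, 150.2]
ee_rot: [180.0, 0.0, 163.4]
force: [-0.2, 0.9, -1.2]
gripper_width: 16.0
gripper_force: 45.0
```

step_arm(linear=[[0.04,0.05,0],[0.11,0.14,0],[0.19,0.25,0],[0.28,0.36,0],[0.37,0.48,0],[0.45,0.585,0],[0.505,0.66,0],[0.5301,0.6896,0],[0.5301,0.6896,0],[0.5301,0.6896,0],[0.5301,0.6896,0]], turn=[-0.01,-0.03,-0.05,-0.07,-0.09,-0.11,-0.12,-0.1261,-0.1261,-0.1261,-0.1261])

```text
time_s: 19.5
ee_pos: [458.4, 36.1, 149.9]
ee_rot: [-180.0, 0.0, -151.3]
force: [0.5, -1.1, 0.3]
gripper_width: 15.5
gripper_force: 45.0
```

```bash
python3 st.py; python3 - <<'E'
from h import *
t=cams.grab_frame("top"); s=cams.grab_frame("scene")
a=cv2.resize(t["color"][190:310,190:350],(800,600),interpolation=cv2.INTER_CUBIC); cv2.imwrite("pics/t4.png",a)
for z,n in((142,"jaw"),):
    print(n,proj(t,(549.9,87.4,z)))
E
```

```text
19.65 [458.239, 36.221, 149.906, -59.998, 0.0, -151.276, 0.39, -0.08, -1.306, 0.045, 0.044, -0.022, 15.608, 44.999]
jaw (np.float64(250.73848838377555), np.float64(251.04765801328412))
```

View pics/t4.png

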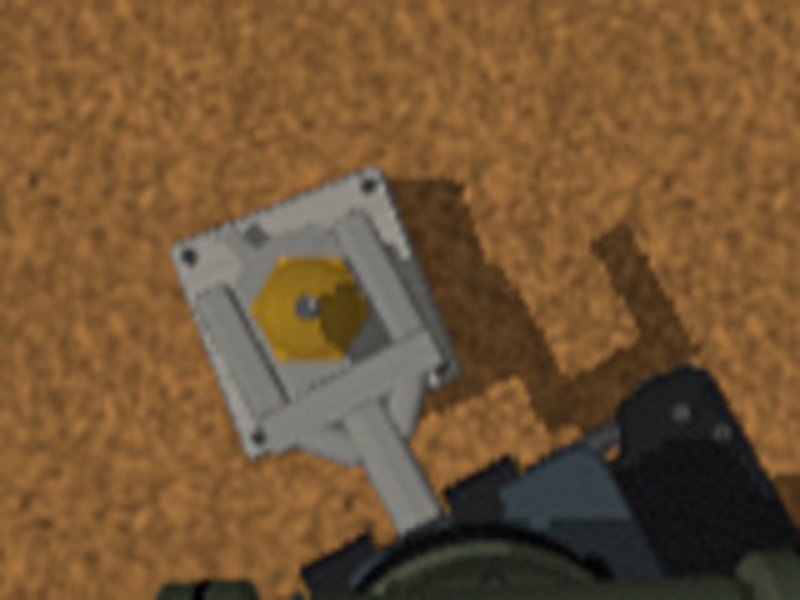

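step_arm(linear=[[0,0.0022,0.04],[0,0.0022,0.08],[0,0.0022,0.12],[0,0.0022,0.1333],[0,0.0022,0.1333],[0,0.0022,0.1333],[0,0.0022,0.1333]], turn=[0,0,0,0,0,0,0])

```text
time_s: 20.62
ee_pos: [458.0, 37.4, 110.4]
ee_rot: [-180.0, 0.1, -151.2]
force: [0.4, 0.5, -0.6]
gripper_width: 15.7
gripper_force: 45.0
```

```bash
python3 st.py
```

```text
20.775 [457.88, 37.397, 110.271, -179.985, 0.04, -151.208, -0.273, -0.006, -1.148, 0.053, 0.07, -0.003, 15.624, 44.999]
```

step_arm(linear=[[0,-0.0017,0.01],[0,-0.0017,0.02],[0,-0.0017,0.025],[0,-0.0017,0.025],[0,-0.0017,0.025],[0,-0.0017,0.025]], turn=[0,0,0,0,0,0])

```text
time_s: 21.52
ee_pos: [458.0, 37.0, 102.6]
ee_rot: [-180.0, 0.0, -151.2]
force: [-0.1, -0.1, -0.2]
gripper_width: 15.4
gripper_force: 45.0
```

```bash
python3 st.py
```

```text
21.675 [457.981, 36.96, 102.559, -180.0, 0.014, -151.207, 0.093, -0.182, -0.718, 0.074, 0.064, 0.014, 15.617, 44.999]
```

Within 0.2 mm. Lowering gradually.

step_arm(linear=[[0,0,0.01],[0,0,0.02],[0,0,0.03],[0,0,0.03]], turn=[0,0,0,0])

```text
time_s: 22.18
ee_pos: [457.7, 36.9, 93.1]
ee_rot: [180.0, -0.0, -151.2]
force: [0.3, 0.6, -1.4]
gripper_width: 15.6
gripper_force: 45.0
```

```bash
python3 st.py
```

```text
22.325 [457.93, 36.956, 93.419, 179.993, -0.001, -151.208, 0.655, 0.028, -1.242, 0.092, 0.058, -0.011, 15.475, 44.999]
```

step_arm(linear=[[0,0,0.015],[0,0,0.03],[0,0,0.045],[0,0,0.045],[0,0,0.045]], turn=[0,0,0,0,0])

```text
time_s: 22.95
ee_pos: [458.0, 37.0, 80.0]
ee_rot: [180.0, 0.0, -151.2]
force: [0.2, -0.3, -1.1]
gripper_width: 15.7
gripper_force: 45.0
```

```bash
python3 st.py; cat >arc.py <<'E'
import sys
from plan import *
c=np.array([549.9,87.4]); R=105
def P(h,z=80): a=np.radians(h); return (*(c-R*np.array([np.cos(a),np.sin(a)])),z,h+180)
h0,h1,n=map(float,sys.argv[1:4]); rows(P(h0),[P(h) for h in np.linspace(h0,h1,int(n)+1)[1:]])
E
python3 arc.py 28.8 -11.2 16
```

```text
23.1 [458.063, 36.957, 80.09, -179.996, 0.02, -151.209, 0.305, -0.165, -1.118, 0.061, 0.058, -0.024, 15.654, 44.999]
[[-0.0003,0.0153,0.0],[-0.0013,0.0305,0.0],[-0.003,0.0457,0.0],[-0.0053,0.0608,0.0],[-0.0083,0.0758,0.0],[-0.0119,0.0906,0.0],[-0.0162,0.1052,0.0],[-0.0211,0.1197,0.0],[-0.0266,0.1339,0.0],[-0.0328,0.1479,0.0],[-0.0395,0.1616,0.0],[-0.0469,0.175,0.0],[-0.0548,0.1881,0.0],[-0.0633,0.2008,0.0],[-0.0723,0.2131,0.0],[-0.0819,0.225,0.0]] [np.float64(0.0069),np.float64(0.0139),np.float64(0.0208),np.float64(0.0278),np.float64(0.0347),np.float64(0.0417),np.float64(0.0486),np.float64(0.0556),np.float64(0.0625),np.float64(0.0694),np.float64(0.0764),np.float64(0.0833),np.float64(0.0903),np.float64(0.0972),np.float64(0.1042),np.float64(0.1111)]
```

step_arm(linear=[[-0.0003,0.0153,0],[-0.0013,0.0305,0],[-0.003,0.0457,0],[-0.0053,0.0608,0],[-0.0083,0.0758,0],[-0.0119,0.0906,0],[-0.0162,0.1052,0],[-0.0211,0.1197,0],[-0.0266,0.1339,0],[-0.0328,0.1479,0],[-0.0395,0.1616,0],[-0.0469,0.175,0],[-0.0548,0.1881,0],[-0.0633,0.2008,0],[-0.0723,0.2131,0],[-0.0819,0.225,0],[-0.0819,0.225,0],[-0.0819,0.225,0]], turn=[0.0069,0.0139,0.0208,0.0278,0.0347,0.0417,0.0486,0.0556,0.0625,0.0694,0.0764,0.0833,0.0903,0.0972,0.1042,0.1111,0.1111,0.1111])

```text
time_s: 25.35
ee_pos: [446.8, 107.9, 80.0]
ee_rot: [180.0, -0.0, 168.8]
force: [-0.6, 0.6, -1.6]
gripper_width: 15.2
gripper_force: 45.0
```

```bash
python3 st.py; python3 - <<'E'
from meas import *
t=cams.grab_frame("top"); s=cams.grab_frame("scene"); c=np.array([549.9,87.4])+[.4,.8]
r=rectify(t,c,60,55,5.4)[:, :][:594]; r2=cv2.resize(s["color"][175:235,275:345],(700,600),interpolation=cv2.INTER_CUBIC)
cv2.imwrite("pics/k1.png",cv2.resize(np.hstack([r[:594],r2[:594]]),(800,366)))
P,m=hexmask(t,c); print(P.mean(0),hexang(P,c))
E
```

```text
25.5 [446.754, 107.888, 79.991, 179.994, -0.018, 168.824, -0.954, 0.918, -1.283, 0.162, 0.202, 0.261, 15.745, 45.017]
[550.70466464  88.77436095] (np.float64(25.0), array([35.87650258, 36.34670715, 36.01796409]))
```

View pics/k1.png

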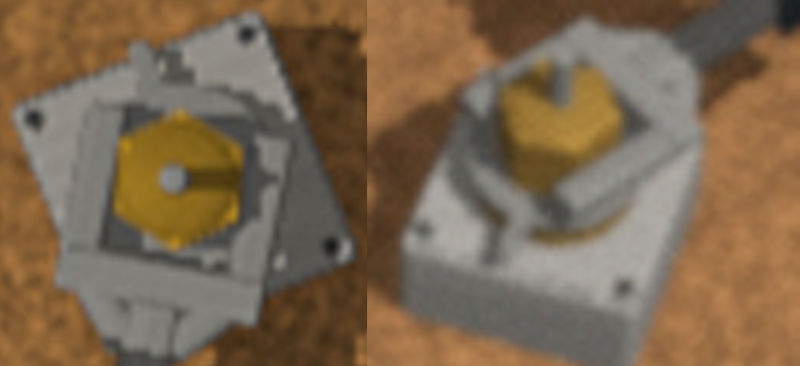

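The wrench is driving the nut, at 0.26 N m. The nut has turned about 33°, and the tab is now at (142,60) in the left view, near 18° bearing. I'll advance about 25° more.

```bash
python3 arc.py -11.2 -35.2 12 | sed 's/np.float64//g'
```

```text
[[-0.0002,0.0122,0.0],[-0.0009,0.0244,0.0],[-0.0019,0.0366,0.0],[-0.0034,0.0487,0.0],[-0.0053,0.0608,0.0],[-0.0076,0.0728,0.0],[-0.0104,0.0847,0.0],[-0.0136,0.0965,0.0],[-0.0171,0.1082,0.0],[-0.0211,0.1197,0.0],[-0.0255,0.1311,0.0],[-0.0303,0.1424,0.0]] [(0.0056),(0.0111),(0.0167),(0.0222),(0.0278),(0.0333),(0.0389),(0.0444),(0.05),(0.0556),(0.0611),(0.0667)]
```

step_arm(linear=[[-0.0002,0.0122,0],[-0.0009,0.0244,0],[-0.0019,0.0366,0],[-0.0034,0.0487,0],[-0.0053,0.0608,0],[-0.0076,0.0728,0],[-0.0104,0.0847,0],[-0.0136,0.0965,0],[-0.0171,0.1082,0],[-0.0211,0.1197,0],[-0.0255,0.1311,0],[-0.0303,0.1424,0],[-0.0303,0.1424,0],[-0.0303,0.1424,0]], turn=[0.0056,0.0111,0.0167,0.0222,0.0278,0.0333,0.0389,0.0444,0.05,0.0556,0.0611,0.0667,0.0667,0.0667])

```text
time_s: 27.35
ee_pos: [463.9, 148.1, 79.9]
ee_rot: [180.0, -0.0, 144.8]
force: [-1.9, 1.2, -0.6]
gripper_width: 15.7
gripper_force: 45.0
```

```bash
python3 st.py; python3 - <<'E'
from meas import *
t=cams.grab_frame("top"); cv2.imwrite("pics/top5.png",t["color"]); c=np.array([549.9,87.4])+[.4,.8]
P,m=hexmask(t,c); print(P.mean(0),hexang(P,c))
a=rectify(dict(t,color=cv2.imread("pics/top0.png")),c,59,55,5.4); b=rectify(t,c,59,55,5.4)
cv2.imwrite("pics/k2.png",cv2.resize(np.hstack([a,b]),(800,400)))
E
```

```text
27.5 [463.92, 148.13, 79.966, 179.996, -0.029, 144.792, -1.558, 2.464, -1.006, 0.297, 0.37, 0.216, 15.676, 45.016]
[550.54853539  88.85500746] (np.float64(0.5), array([35.45952513, 36.28635454, 35.83024325]))
```

View pics/k2.png

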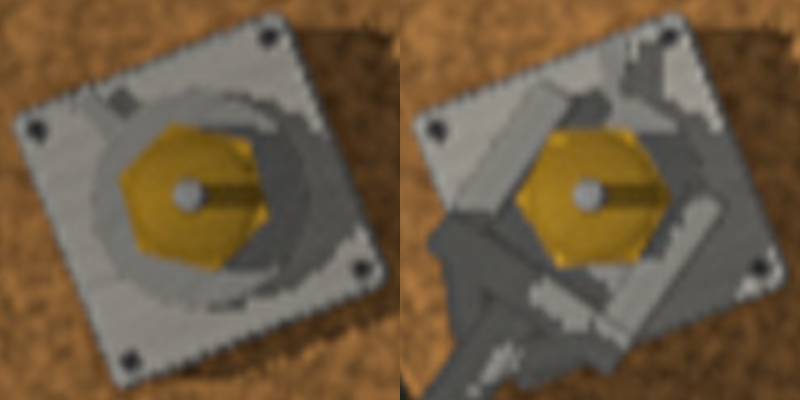

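```bash
python3 - <<'E'
from meas import *
t=cams.grab_frame("top"); c=np.array([550.2,87.9])
for im,lo,hi in((cv2.imread("pics/top0.png"),25,70),(t["color"],-35,25)):
    g=cv2.cvtColor(im,cv2.COLOR_BGR2GRAY).astype(np.float32)
    for R in((33,36),(36,39),(39,42)):
        out=[]
        for a in range(lo,hi,2):
            uv=np.float32([proj(t,(c[0]+r*np.cos(np.radians(a)),c[1]+r*np.sin(np.radians(a)),59.5)) for r in np.linspace(*R,4)])
            out.append(int(cv2.remap(g,uv[:,0][None],uv[:,1][None],cv2.INTER_CUBIC).mean()))
        print(R,lo,out)
E
```

```text
(33, 36) 25 [130, 131, 132, 127, 106, 82, 75, 73, 71, 80, 96, 108, 112, 111, 113, 118, 124, 128, 128, 129, 129, 130, 131]
(36, 39) 25 [122, 125, 131, 130, 116, 97, 87, 89, 90, 94, 97, 107, 111, 111, 115, 124, 129, 129, 128, 127, 127, 127, 130]
(39, 42) 25 [97, 100, 105, 104, 109, 111, 109, 112, 120, 116, 102, 109, 111, 112, 118, 125, 131, 132, 130, 130, 128, 127, 128]
(33, 36) -35 [125, 135, 132, 109, 91, 86, 86, 86, 86, 86, 85, 83, 91, 109, 120, 123, 126, 132, 140, 146, 147, 147, 148, 147, 148, 148, 145, 140, 131, 119]
(36, 39) -35 [146, 149, 151, 143, 115, 90, 84, 84, 87, 87, 88, 85, 88, 115, 123, 123, 124, 127, 137, 146, 146, 146, 145, 144, 144, 144, 141, 142, 142, 135]
(39, 42) -35 [147, 145, 144, 145, 142, 117, 90, 85, 85, 86, 97, 125, 115, 120, 128, 124, 124, 123, 131, 134, 130, 133, 124, 115, 113, 117, 113, 120, 124, 119]
```

The tab edges put the ring turn at about 55°, from bearing 50.3° to -4.7°. That leaves 4 to 4.5° more.

```bash
python3 arc.py -35.2 -39.4 4 | sed 's/np.float64//g'
```

```text
[[-0.0001,0.0064,0.0],[-0.0002,0.0128,0.0],[-0.0005,0.0192,0.0],[-0.0009,0.0256,0.0]] [(0.0029),(0.0058),(0.0088),(0.0117)]
```

step_arm(linear=[[-0.0001,0.0064,0],[-0.0002,0.0128,0],[-0.0005,0.0192,0],[-0.0009,0.0256,0],[-0.0009,0.0256,0],[-0.0009,0.0256,0]], turn=[0.0029,0.0058,0.0088,0.0117,0.0117,0.0117])

```text
time_s: 28.35
ee_pos: [468.7, 154.3, 80.0]
ee_rot: [180.0, -0.0, 140.6]
force: [-3.7, 2.5, -0.6]
gripper_width: 15.8
gripper_force: 45.0
```

```bash
python3 st.py; cat > tab.py <<'E'
from meas import *
t=cams.grab_frame("top"); c=np.array([550.2,87.9])
P,m=hexmask(t,c); print(P.mean(0),hexang(P,c))
g=cv2.cvtColor(t["color"],cv2.COLOR_BGR2GRAY).astype(np.float32)
for R in((33,36),(36,39),(39,42)):
    out=[]
    for a in range(-35,25,2):
        uv=np.float32([proj(t,(c[0]+r*np.cos(np.radians(a)),c[1]+r*np.sin(np.radians(a)),59.5)) for r in np.linspace(*R,4)])
        out.append(int(cv2.remap(g,uv[:,0][None],uv[:,1][None],cv2.INTER_CUBIC).mean()))
    print(R,out)
E
python3 tab.py; python3 arc.py -39.4 -32.9 3| sed 's/np.float64//g'
```

```text
28.5 [468.686, 154.281, 79.96, 179.995, -0.02, 140.563, -3.32, 2.162, -0.869, 0.442, 0.576, 0.256, 15.701, 45.013]
[550.6460579   88.76298862] (np.float64(57.0), array([36.07187845, 35.77991967, 35.42636865]))
(33, 36) [124, 113, 96, 88, 86, 87, 87, 86, 83, 84, 99, 120, 128, 121, 109, 113, 129, 143, 148, 148, 148, 147, 147, 149, 148, 141, 128, 115, 116, 124]
(36, 39) [149, 149, 132, 102, 87, 84, 85, 85, 86, 101, 104, 110, 123, 122, 120, 124, 135, 143, 147, 147, 146, 146, 145, 144, 145, 146, 140, 131, 130, 130]
(39, 42) [148, 148, 148, 136, 103, 86, 84, 87, 87, 116, 132, 114, 118, 121, 124, 131, 141, 144, 141, 134, 130, 133, 125, 116, 114, 119, 114, 120, 125, 118]
[[-0.0003,-0.0132,0.0],[-0.001,-0.0264,0.0],[-0.0022,-0.0396,0.0]] [(-0.006),(-0.012),(-0.0181)]
```

The tab is now near -8.7°, which is about 59° of turn. I'll ease the wrench back to mid-play, then lift it off.

step_arm(linear=[[-0.0003,-0.0132,0],[-0.001,-0.0264,0],[-0.0022,-0.0396,0],[-0.0022,-0.0396,0],[-0.0022,-0.0396,0],[-0.0022,-0.0396,0]], turn=[-0.006,-0.012,-0.0181,-0.0181,-0.0181,-0.0181])

```text
time_s: 29.3
ee_pos: [462.2, 144.6, 80.1]
ee_rot: [180.0, 0.0, 147.1]
force: [-0.6, 0.2, -1.2]
gripper_width: 15.2
gripper_force: 45.0
```

```bash
python3 st.py
```

```text
29.45 [462.046, 144.652, 80.019, 179.981, 0.021, 147.082, -0.27, 0.347, -0.868, 0.04, -0.017, -0.006, 15.616, 44.999]
```

step_arm(linear=[[0,0,-0.015],[0,0,-0.03],[0,0,-0.05],[0,0,-0.07],[0,0,-0.11],[0,0,-0.17],[0,0,-0.2333],[0,0,-0.2333],[0,0,-0.2333]], turn=[0,0,0,0,0,0,0,0,0])

```text
time_s: 30.58
ee_pos: [461.4, 144.5, 149.7]
ee_rot: [-180.0, -0.0, 147.1]
force: [-0.6, -0.3, -1.2]
gripper_width: 15.4
gripper_force: 45.0
```

```bash
python3 st.py; python3 tab.py; python3 -c "
from plan import *
rows((461.7,144.4,150,147.1),[(551.2,-206.9,150,163.4)])"
```

```text
30.725 [461.21, 144.415, 149.283, -179.935, -0.061, 147.087, 0.291, 0.097, -0.625, 0.002, -0.004, -0.034, 15.474, 44.999]
[550.8862793   88.88105491] (np.float64(1.5), array([34.62169195, 35.43744118, 34.95811588]))
(33, 36) [125, 113, 96, 88, 87, 87, 86, 84, 88, 104, 117, 123, 126, 119, 108, 113, 129, 142, 148, 148, 148, 147, 146, 146, 147, 148, 149, 147, 133, 112]
(36, 39) [150, 149, 131, 103, 88, 85, 85, 84, 86, 101, 103, 109, 123, 122, 119, 123, 134, 144, 147, 147, 147, 148, 145, 143, 145, 144, 141, 144, 144, 131]
(39, 42) [148, 148, 149, 135, 104, 86, 84, 84, 86, 117, 132, 114, 120, 122, 124, 131, 141, 145, 142, 134, 130, 134, 124, 115, 114, 117, 113, 121, 126, 119]
[[-0.8865,-0.8211,0.0]] [-0.0453]
```

step_arm(linear=[[-0.05,-0.046,0],[-0.15,-0.139,0],[-0.28,-0.26,0],[-0.42,-0.389,0],[-0.56,-0.519,0],[-0.7,-0.648,0],[-0.81,-0.75,0],[-0.87,-0.806,0],[-0.8865,-0.8211,0],[-0.8865,-0.8211,0],[-0.8865,-0.8211,0]], turn=[-0.005,-0.01,-0.016,-0.022,-0.028,-0.034,-0.04,-0.0453,-0.0453,-0.0453,-0.0453])

```text
time_s: 32.15
ee_pos: [550.9, -205.5, 149.9]
ee_rot: [180.0, -0.0, 163.4]
force: [-0.3, 0.2, -1.0]
gripper_width: 15.6
gripper_force: 45.0
```

step_arm(linear=[[0,0,0.12],[0,0,0.24],[0,0,0.34],[0,0,0.41],[0,0,0.435],[0,0,0.44],[0,0,0.445],[0,0,0.445],[0,0,0.445]], turn=[0,0,0,0,0,0,0,0,0])

```text
time_s: 33.28
ee_pos: [551.5, -206.8, 17.0]
ee_rot: [180.0, 0.1, 163.4]
force: [-0.3, 0.2, -1.7]
gripper_width: 15.5
gripper_force: 45.0
```

```bash
python3 st.py; python3 tab.py
```

```text
33.425 [551.343, -206.794, 16.772, 179.997, 0.033, 163.39, -0.223, -0.419, -1.304, 0.024, 0.025, -0.011, 15.842, 44.999]
[550.63391386  88.49587366] (np.float64(0.5), array([34.61073854, 35.71725109, 35.25643145]))
(33, 36) [116, 105, 90, 82, 81, 81, 80, 78, 81, 97, 109, 115, 119, 112, 100, 105, 121, 133, 139, 138, 137, 137, 137, 137, 138, 138, 137, 136, 136, 137]
(36, 39) [141, 140, 123, 95, 81, 79, 79, 79, 80, 94, 96, 101, 115, 116, 113, 116, 126, 135, 138, 137, 137, 137, 136, 135, 135, 134, 132, 132, 134, 132]
(39, 42) [139, 138, 139, 127, 98, 82, 79, 80, 81, 109, 123, 106, 112, 115, 117, 123, 132, 135, 133, 126, 122, 125, 117, 108, 106, 110, 107, 113, 116, 110]
```

The nut reads 0.5° against 0.0° at the bite, so nut and ring have both turned about 59.5°. Setting the wrench down.

step_arm(linear=[[0,0,0.004],[0,0,0.008],[0,0,0.011],[0,0,0.0125],[0,0,0.0125],[0,0,0.0125]], turn=[0,0,0,0,0,0])

```text
time_s: 34.22
ee_pos: [551.2, -206.7, 13.0]
ee_rot: [180.0, 0.0, 163.4]
force: [-2.1, 0.6, 4.1]
gripper_width: 15.4
gripper_force: 45.0
```

```bash
python3 st.py
```

```text
34.375 [551.156, -206.663, 13.016, 179.996, 0.0, 163.399, -2.065, 0.518, 4.604, 0.13, 0.366, 0.04, 15.294, 45.001]
```

On the bench with light contact. Opening gently and withdrawing.

step_arm(linear=[[0,0,0],[0,0,0],[0,0,0],[0,0,0],[0,0,0]], turn=[0,0,0,0,0], fingers=-0.3, force=10)

```text
time_s: 35.0
ee_pos: [551.2, -206.7, 12.7]
ee_rot: [180.0, 0.0, 163.4]
force: [0.2, 0.2, 0.5]
gripper_width: 58.9
gripper_force: 0.0
```

step_arm(linear=[[0,0,-0.05],[0,0,-0.15],[0,0,-0.3],[0,0,-0.5],[0,0,-0.7],[0,0,-0.7],[0,0,-0.7],[0,0,-0.7]], turn=[0,0,0,0,0,0,0,0])

```text
time_s: 36.0
ee_pos: [550.2, -206.3, 221.1]
ee_rot: [180.0, -0.2, 163.4]
force: [0.4, 0.5, 0.6]
gripper_width: 59.7
gripper_force: 0.0
```

```bash
python3 tab.py | head -1; python3 - <<'E'
from h import *
s=cams.grab_frame("scene"); cv2.imwrite("pics/fin.png",s["color"])
E
```

```text
[550.64077362  88.48739169] (np.float64(0.5), array([34.61267286, 35.71698007, 35.25643145]))
```

View pics/fin.png

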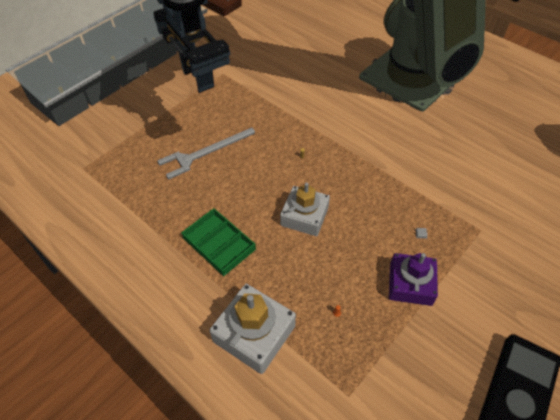

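The wrench lies flat at its original spot, around (205,150). The small parts are unmoved: spacer (301,153), can (421,232), cap (337,310), tray (218,240). The gripper is clear of everything.

```bash
python3 -c "
from workcell import env
print(env.job_done())"
```

```text
the job is handed in; nothing more can be done
None
```

The job is handed in: nut run finger-tight, then tightened with the wrench so nut and ring turned about 59–60° together (camera estimate), and the wrench laid flat back at its original spot with the small parts unmoved, at about 36 s.

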